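# Clip a relay module onto the mounting rail

### The job

Mount the loose relay module with the green front on the free stretch of rail between the two modules already on the sloping stand: hook its top lip over the rail's upper edge first, then tilt its foot down until the orange clip snaps home under the rail's lower edge. Let go of it and leave all the other things where they stand.

Things in the scene. Friction and masses are not known exactly. Their poses are not given: they have to be found in the camera images.
- relay_mid (a point): Relay module to mount: pale grey, GREEN front, about 0.13 kg, standing front up, 69 mm tall. Point: its centre, 34.5 mm above its lowest point. x to its top-lip end, y across, z out of its front. Flat sides 36 mm apart in y to grasp. Heights h above lowest point: base block h 16 to 42, x -45 to 45; front block h 42 to 69, x -22 to 22.
- seat (a point): On the module, middle of its seat face (x = 0, h = 11), axes as the module; mounted, it lies on the rail's origin plane and the axes match the rail's. Seat face: x -45 to 2 at h 11; from x 2 to 17.5 the underside is cut back to h 16 so that the hook goes on with the module's foot end lifted about 15 to 25 degrees; it cannot go on flat.
- lip (a point): On the module, inner face of the dark hook's lip near its tip: x = 14, h = 6.8 mm; axes as the module. Hook: wall with inner face at x = 17.5, and a lip from there in to x = 12.5, h 0 to 6.8, 34 mm wide; outer side at x = 24. Mounted, the wall hangs on the rail's upper edge and the lip lies about 1 mm behind the flange.
- foot (a point): On the module, the latch face of the closed foot clip: x = -16, h = 6.8 mm; axes as the module. The nose reaches in to x = -14.5; below it a ramp runs from x = -18 (h 0) to -14.5 (h 6) and rides over the rail's lower edge. Mounted, it lies about 1 mm behind the lower flange, overlapping it by 3 mm.
- clip (a joint): Orange sprung foot clip at the module's -x end, with an orange tab showing past the housing. 0 closed; grows (m) as pushed out along the module's -x, at most 0.006. Spring 4.5 N closed, 7 N at 3 mm. Pressing the foot onto the rail with about 8 to 20 N opens it; it then snaps shut behind the edge.
- rail: Steel rail on the stand, face tilted 36 degrees from level towards the robot. Origin: middle of its face and of the free stretch. x up the slope, y along the rail, z out of the face. Face x -17.5 to 17.5 mm; flanges 3 mm thick overhang a 21 mm neck by 7 mm each side, free space behind. Fitted blue-front modules at |y| 62 to 98 mm stand 58 mm out.
- stand: Sloping stand, fixed but placed differently each time: navy base 220 by 290 mm, an open frame of two white sloping bars 244 mm apart that carry the rail's ends. Origin on the bench straight below the rail's origin, which is 125 mm up; x level, away from the robot, z up.
- spare_mid (a point): A look-alike module with a YELLOW front, same shape and stance, not to be touched. Its centre, 34.5 mm up; axes as for the relay.
- driver_grip (a point): A screwdriver with a red handle lying on the bench, 170 mm long; not to be moved. A point on its handle.
- amber: Amber bottle, 54 mm across, 105 mm tall; not to be moved. Origin under its foot.
- jar: White jar with blue cap, 60 mm across, 70 mm tall; not to be moved. Origin under its foot.
- endstop: Small dark rail end stop lying on the bench, 50 by 12 by 26 mm; not to be moved. Origin on its underside.
- beaker: Glass beaker, 64 mm across, 85 mm tall; not to be moved. Origin under its foot.
Things that resemble listed ones, but are neither listed nor needed, are in the scene too. Leave any blue look-alike of the part that bears relay_mid alone.

How it is judged:
By the outcome, as a careful person would: the job done as asked, in the order asked, and still so for the second after the job is handed in, with the robot touching nothing.
It also fails if it takes over 45 s, if anything falls off the work surface, if the arm or the gripper's body presses on something with over 40 N, if the wrist force passes 120 N, or if a joint passes its speed limit or range.

### The arm

A 6-joint arm with a two-finger parallel gripper is mounted at the origin on the work surface. World frame = base frame: x ahead of the robot, y to its left, z up, the work surface at z = 0. Lengths are in m, angles in degrees, forces in N, time in s.
With the tool pointing down it reaches from about 0.25 to 0.725 m from the base axis. Payload 9.7 kg.
Tool frame: the origin (TCP) lies at the very end of the fingers, on their centre line; the grasp point (between the pads) lies 19 mm behind it; z points along the fingers, y is the line along which they close (so a half turn about z gives the same grasp; the last joint's range is limited). The gripper opens to 85 mm and grips with 20 to 120 N. Pads are 22 mm wide; open, the fingers measure 114 mm over their backs; the gripper's body (76 mm by 85 mm) begins 54 mm behind the grasp point. The pads swing forward as they close: fully open they stand 13 mm farther back than shut.
Start: joints at [63.827, 4.979, 10.078, 95.1, 0, 90], TCP at [0.243, 0.494, 0.205] pointing down, gripper open.
Joint ranges: [-179.16, 179.16], [-48.56, 103.87], [-65.8, 70.77], [-126.05, 130.52], [-82.76, 87.17], [-180, 180]. Speed limits (degrees/s): [127.2, 127.2, 147.25, 180, 180, 180].

### API

Orientations are given as [roll, pitch, yaw] about the fixed x, y, z axes, in that order (R = Rz(yaw) Ry(pitch) Rx(roll)).
In Python, from workcell import telemetry, optics, workorder gives the robot as it stands.
- The arm moves only by the shell command python3 -m handwheel 'ROWS' [FORCE]. ROWS is JSON, a list of rows, each an object of numbers: "tx", "ty", "tz": the shift along the tool's x, y, z in m; "ax", "ay", "az": the turn, a rotation vector about the tool's x, y, z in degrees; "jaw": the gripper command: -1 is shut, 1 is fully open, values between are in proportion. A call has exactly 10 rows; each row shifts and turns the commanded pose from where the row before left it, along the tool's axes as they then stand; what a row does not reach is not made up. A row lasts 1/8 s, in which the tool goes at most 62.5 mm and 10.7 degrees, less where a joint would pass 70% of its speed; a pose out of reach is approached as far as the arm can. A call is refused whole if a number of a shift passes 0.0625 or a number of a turn 10.7, either way. A call with a gripper value outside its range is refused whole. The fingers move at their own pace and stop on an object; FORCE is the grip in N (left out, the last holds). Time passes only in rows, so rows that do not move let the fingers close, or fill a call up. It gives the time, the measured TCP pose, the force, the opening and the grip force at its end, in the units of the state.
- telemetry.get_obs(): the state, without advancing time (a new reading comes with each control period).
- optics.camera(name): name is "scene" or "side" or "wrist"; returns a dict with "color" (384x512x3 uint8, red, green, blue), "K" (3x3 intrinsics, pixels), "k1" (the pictures are not rectified: a ray, as slopes to the right and down, at radius r is drawn at 1 + k1 r^2 times it, then the intrinsics apply), "extrinsics" (4x4, takes a point from camera to world coordinates); the wrist camera has in their place "mount" (4x4, takes a point from camera to tool coordinates, whose origin is the TCP and whose axes are the flange's). Camera axes: x right, y down, z forward; pixel columns grow to the right and rows downward; lengths in m; the calibration is good to about 2 mm. A picture is of the moment at which its call begins: read the wrist's pose just before it. There is no depth.
- workorder.job_done(): hands the job in; it is judged then, once.
The state is a dict: "time": time; "q": joint angles; "qd": joint speeds; "joint_efforts": joint torques, N m; "ee_pos": TCP position; "tcp_rot": TCP orientation; "wrist_force": force on the tool from outside, world axes, zero at the start; "torque": the same for the moment, N m; "opening": finger opening in m; "grasp_force": force on a finger pad.
Only numpy, scipy, OpenCV 4.12 (cv2) and the standard library are available. Lean on these libraries where they do the work, as an engineer would, in place of code of your own. Each camera call takes 0.05 s, during which the arm holds its last target. There are 200 camera calls.

## Working session

There is one attempt and no reset: what is moved stays moved. The work goes in short steps, Python scripts to look and compute and a shell command to move; the robot and the scene stay as the last step left them, time stands still between calls to the robot, and variables do not carry over. Pictures are saved under pics/ and viewed, at most 10 in all, crops included, and the job is handed in when it is done.

```bash
mkdir -p pics; ls; cat > h.py <<'E'
import numpy as np, cv2
from scipy.spatial.transform import Rotation as R
from workcell import telemetry, optics, workorder
def grab(name):
    o=telemetry.get_obs(); c=optics.camera(name)
    if 'mount' in c:
        T=np.eye(4); T[:3,:3]=R.from_euler('xyz',o['tcp_rot'],degrees=True).as_matrix(); T[:3,3]=o['ee_pos']
        c['extrinsics']=T@c['mount']
    return c
def ray(c,u,v):
    K=c['K']; d=np.array([(u-K[0,2])/K[0,0],(v-K[1,2])/K[1,1]]); s=d.copy()
    for _ in range(20): s=d/(1+c['k1']*(s@s))
    E=c['extrinsics']; w=E[:3,:3]@np.array([s[0],s[1],1]); return E[:3,3],w/np.linalg.norm(w)
def onz(c,u,v,z):
    p,d=ray(c,u,v); return p+d*(z-p[2])/d[2]
def proj(c,P):
    E=c['extrinsics']; p=E[:3,:3].T@(np.asarray(P)-E[:3,3]); s=p[:2]/p[2]; s=s*(1+c['k1']*(s@s))
    return c['K'][0,0]*s[0]+c['K'][0,2], c['K'][1,1]*s[1]+c['K'][1,2]
def tri(rs):
    A=sum(np.eye(3)-np.outer(d,d) for p,d in rs); b=sum((np.eye(3)-np.outer(d,d))@p for p,d in rs)
    return np.linalg.solve(A,b)
E
python3 - <<'E'
from h import *
ims=[]
for n in ['scene','side','wrist']:
    c=grab(n); cv2.imwrite(f'pics/{n}0.png',c['color'][:,:,::-1]); np.save(f'{n}0.npy',c,allow_pickle=True)
    print(n,c['extrinsics'].round(3).tolist(),c['K'][0,0],c['k1'])
    ims.append(c['color'][:,:,::-1])
W=np.zeros((600,800,3),np.uint8)
cv2.imwrite('pics/all0.png',np.hstack([cv2.resize(ims[0],(800,600))]))
print(telemetry.get_obs())
E
```

```text
pics
scene [[0.602, 0.533, -0.595, 1.151], [0.798, -0.39, 0.458, -0.483], [0.012, -0.751, -0.66, 0.839], [0.0, 0.0, 0.0, 1.0]] 429.91695306832605 -0.15083362137543335
side [[0.845, -0.367, 0.389, 0.109], [-0.535, -0.587, 0.608, -0.563], [0.005, -0.722, -0.692, 0.802], [0.0, 0.0, 0.0, 1.0]] 370.9010072459813 -0.041945003475938304
wrist [[0.44, 0.863, 0.249, 0.178], [0.898, -0.422, -0.123, 0.526], [-0.001, 0.278, -0.961, 0.373], [0.0, 0.0, 0.0, 1.0]] 312.64716852010866 -0.016060724100101797
{'time': 0.15, 'q': array([6.38273794e+01, 5.00369394e+00, 1.00461051e+01, 9.50995024e+01,
       5.24641218e-04, 8.99999184e+01]), 'qd': array([-0.02474867, -0.19052519,  0.02951307, -0.00581693, -0.09573501,
       -0.03393209]), 'joint_efforts': array([ 7.79642505e-04, -5.20763719e+01,  4.65045011e+01,  1.38315294e-02,
        2.62058757e-05, -1.32568397e-05]), 'ee_pos': array([0.24250428, 0.49343532, 0.2041585 ]), 'tcp_rot': array([-1.79942909e+02, -5.24722277e-04,  1.53827460e+02]), 'wrist_force': array([ 0.01238138, -0.72017124, -0.45669433]), 'torque': array([-0.05092072, -0.04920838, -0.06094002]), 'grasp_force': 0.0, 'opening': 0.08558634700533851}
```

View pics/all0.png

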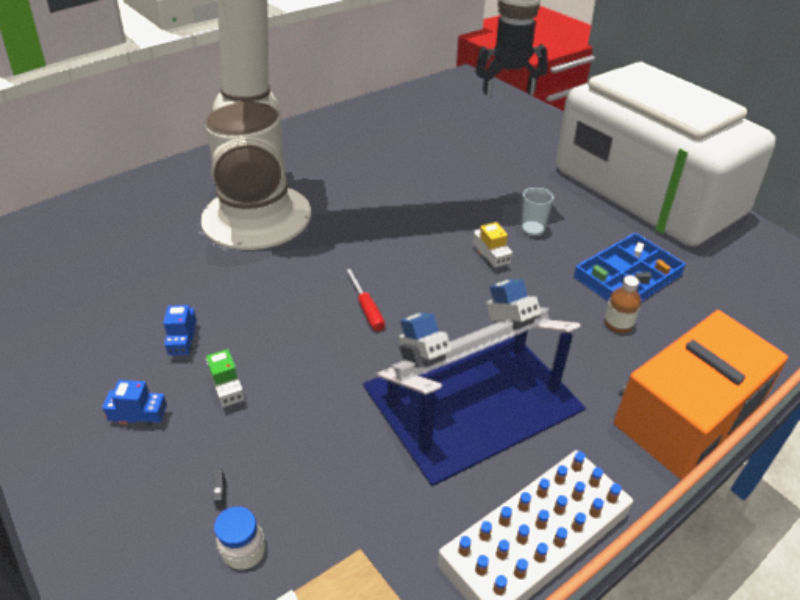

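View pics/side0.png

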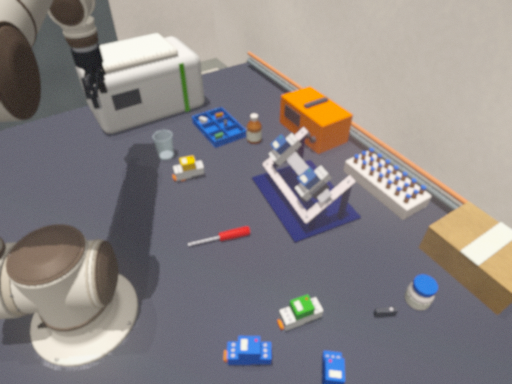

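The scene view (in its 800x600 enlargement) shows the green module at (225,375), blue look-alikes at (180,328) and (133,402), the yellow spare at (493,243), and the stand at (475,380) with its fitted modules at (425,335) and (513,298). In the side view the green module is at (302,310), with its orange tab at (283,323). The green front on a pale grey body fits the description; the all-blue and yellow ones do not. I'll confirm with enlarged crops.

```bash
python3 - <<'E'
from h import *
L=lambda n: np.load(f'{n}0.npy',allow_pickle=True).item()
a,b=L('scene'),L('side')
def crop(c,x,y,w,h): return cv2.resize(np.ascontiguousarray(c['color'][y:y+h,x:x+w,::-1]),(400,300),interpolation=cv2.INTER_CUBIC)
cv2.imwrite('pics/crop1.png',np.vstack([np.hstack([crop(a,115,205,72,54),crop(a,220,165,180,135)]),np.hstack([crop(b,265,285,72,54),crop(b,240,120,140,105)])]))
for n,c in (('scene',a),('side',b)):
    hsv=cv2.cvtColor(c['color'],cv2.COLOR_RGB2HSV)
    for nm,lo,hi in (('green',(50,120,60),(70,255,255)),('blue',(98,90,90),(115,255,255)),('navy',(112,120,25),(125,255,140)),('orange',(5,150,120),(18,255,255))):
        m=cv2.inRange(hsv,lo,hi); k,l,s,ce=cv2.connectedComponentsWithStats(m)
        print(n,nm,[(s[i].tolist(),ce[i].round(1).tolist()) for i in range(1,k) if s[i,4]>(12)][:14])
E
```

```text
scene green [([420, 96, 19, 53, 202], [429.2, 122.0]), ([132, 224, 19, 22, 226], [141.8, 235.4])]
scene blue [([367, 149, 72, 44, 1553], [402.2, 170.6]), ([319, 179, 18, 15, 172], [328.7, 185.3]), ([104, 195, 22, 33, 489], [114.0, 210.6]), ([256, 200, 25, 17, 213], [270.3, 207.7]), ([311, 234, 6, 7, 15], [313.8, 237.3]), ([65, 243, 41, 28, 758], [84.8, 258.0]), ([287, 243, 11, 8, 22], [292.0, 247.1]), ([326, 247, 6, 9, 18], [328.2, 251.3]), ([342, 248, 21, 18, 70], [352.2, 257.0]), ([311, 253, 20, 15, 73], [321.2, 259.3]), ([311, 258, 7, 7, 14], [313.6, 261.5]), ([243, 261, 8, 5, 13], [246.5, 262.8]), ([294, 267, 8, 11, 29], [296.9, 270.7]), ([333, 266, 5, 11, 23], [335.2, 270.8])]
scene navy [([233, 213, 141, 97, 6768], [305.2, 260.2])]
scene orange [([421, 167, 8, 6, 23], [424.3, 169.4]), ([392, 186, 17, 11, 126], [400.0, 191.8]), ([393, 198, 111, 109, 6011], [444.5, 250.6])]
side green [([290, 295, 24, 23, 254], [302.6, 306.5])]
side blue [([191, 107, 55, 41, 1225], [219.1, 127.0]), ([276, 135, 10, 15, 82], [280.8, 141.0]), ([304, 167, 12, 19, 93], [309.6, 175.0]), ([412, 178, 4, 4, 13], [413.5, 179.8]), ([421, 185, 5, 4, 17], [422.9, 186.6]), ([413, 273, 26, 24, 461], [425.1, 284.8]), ([226, 335, 46, 31, 1017], [249.6, 351.7]), ([322, 350, 24, 34, 635], [332.7, 366.6])]
side navy [([254, 175, 55, 66, 646], [279.9, 209.0]), ([239, 363, 14, 2, 17], [246.4, 363.8])]
side orange [([280, 87, 72, 66, 1670], [317.5, 124.9]), ([248, 122, 12, 9, 87], [253.6, 126.0]), ([278, 320, 5, 9, 29], [280.0, 324.0])]
```

View pics/crop1.png

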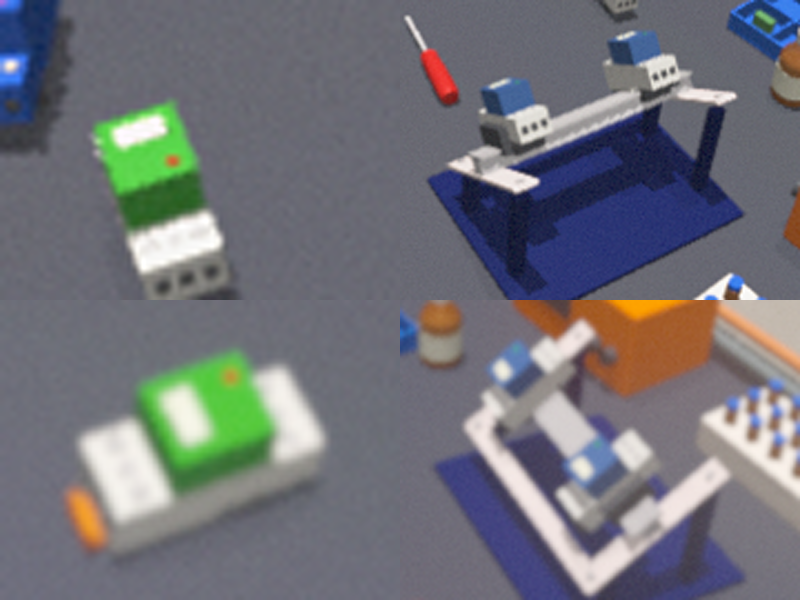

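The enlarged crops confirm it: a green front on a pale grey body (scene crop about (155,150) in its tile, 512-px (143,233)), with the orange tab at side (280,324). The stand carries two blue-front modules with free rail between them.

```bash
python3 - <<'E'
from h import *
L=lambda n: np.load(f'{n}0.npy',allow_pickle=True).item()
a,b=L('scene'),L('side')
print('blueR',tri([ray(a,270.3,207.7),ray(b,309.6,175)]).round(4),'blueL',tri([ray(a,328.7,185.3),ray(b,280.8,141)]).round(4))
P=np.array([onz(a,115+x/5.556,205+y/5.556,.069) for x,y in ((95,122),(178,103),(197,165),(115,193))])
print('scene top',P.round(4).tolist(),P.mean(0).round(4))
e=P[1]-P[0]+P[2]-P[3]; f=P[2]-P[1]+P[3]-P[0]; print(np.degrees(np.arctan2([e[1],f[1]],[e[0],f[0]])),np.linalg.norm(e)/2,np.linalg.norm(f)/2)
print('tab side',onz(b,280,324,.02))
Q=np.array([onz(b,265+x/5.556,285+y/5.556,.069) for x,y in ((140,82),(242,52),(272,120),(175,160))]);print(Q.round(4).tolist(),Q.mean(0))
# navy base corners
for x,y in ((28,180),(343,212)): print('base scene',onz(a,220+x/2.222,165+y/2.222,.008).round(4))
for x,y in ((35,165),(343,275)): print('base side',onz(b,240+x/2.857,120+y/2.857,.008).round(4))
E
```

```text
blueR [ 0.6163 -0.0291  0.1657] blueL [0.6387 0.1329 0.1652]
scene top [[0.392, -0.2844, 0.069], [0.4033, -0.2486, 0.069], [0.4424, -0.2587, 0.069], [0.4362, -0.2955, 0.069]] [ 0.4185 -0.2718  0.069 ]
[ 76.42822635 -14.3091631 ] 0.03734647642157057 0.04299550467709483
tab side [ 0.36473983 -0.26647728  0.02      ]
[[0.3999, -0.2508, 0.069], [0.4423, -0.2618, 0.069], [0.4337, -0.2917, 0.069], [0.3916, -0.285, 0.069]] [ 0.41688781 -0.27230926  0.069     ]
base scene [ 0.545  -0.0886  0.008 ]
base scene [0.7959 0.1675 0.008 ]
base side [0.5777 0.192  0.008 ]
base side [ 0.7543 -0.1159  0.008 ]
```

```bash
python3 -m handwheel '[{"tx":-0.038,"ty":-0.0465},{"tx":-0.038,"ty":-0.0465},{"tx":-0.038,"ty":-0.0465},{"tx":-0.038,"ty":-0.0465},{"tx":-0.038,"ty":-0.0465},{"tx":-0.038,"ty":-0.0465},{"tx":-0.038,"ty":-0.0465},{"tx":-0.038,"ty":-0.0465},{"tx":-0.038,"ty":-0.0465},{"tx":-0.038,"ty":-0.0465}]'
python3 -m handwheel '[{"tx":-0.0289,"ty":-0.0361},{"tx":-0.0289,"ty":-0.0361},{"tx":-0.0289,"ty":-0.0361},{"tx":-0.0289,"ty":-0.0361},{"az":-6},{"az":-6},{},{},{},{}]'
python3 - <<'E'
from h import *
o=telemetry.get_obs(); print(o['q'].round(1),o['ee_pos'].round(4),o['tcp_rot'].round(2))
c=grab('wrist'); np.save('w1.npy',c,allow_pickle=True); cv2.imwrite('pics/w1.png',c['color'][:,:,::-1])
hsv=cv2.cvtColor(c['color'],cv2.COLOR_RGB2HSV); m=cv2.inRange(hsv,(50,120,60),(70,255,255)); k,l,s,ce=cv2.connectedComponentsWithStats(m)
print(s[1:],ce[1:])
E
```

```text
[63.8  5.  10.  95.1  0.  90. ] [0.2425 0.4934 0.2042] [-179.94   -0.    153.83]
[] []$[0]: bad value
$[0]: bad value
```

View pics/w1.png

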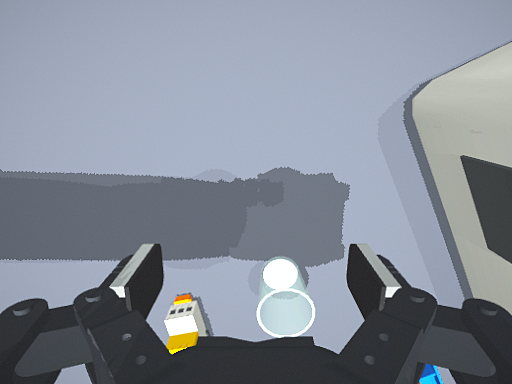

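The moves were refused, so the arm is still at its start. This picture shows the fingers at the bottom, the spare at (183,325) and the beaker at (285,300). I'll give all seven keys in each row.

```bash
python3 -m handwheel '[{"tx":-0.038,"ty":-0.0465,"tz":0,"ax":0,"ay":0,"az":0,"jaw":1},{"tx":-0.038,"ty":-0.0465,"tz":0,"ax":0,"ay":0,"az":0,"jaw":1},{"tx":-0.038,"ty":-0.0465,"tz":0,"ax":0,"ay":0,"az":0,"jaw":1},{"tx":-0.038,"ty":-0.0465,"tz":0,"ax":0,"ay":0,"az":0,"jaw":1},{"tx":-0.038,"ty":-0.0465,"tz":0,"ax":0,"ay":0,"az":0,"jaw":1},{"tx":-0.038,"ty":-0.0465,"tz":0,"ax":0,"ay":0,"az":0,"jaw":1},{"tx":-0.038,"ty":-0.0465,"tz":0,"ax":0,"ay":0,"az":0,"jaw":1},{"tx":-0.038,"ty":-0.0465,"tz":0,"ax":0,"ay":0,"az":0,"jaw":1},{"tx":-0.038,"ty":-0.0465,"tz":0,"ax":0,"ay":0,"az":0,"jaw":1},{"tx":-0.038,"ty":-0.0465,"tz":0,"ax":0,"ay":0,"az":0,"jaw":1}]'
python3 -c "
from h import *
o=telemetry.get_obs(); print(o['q'].round(1),o['ee_pos'].round(4),o['tcp_rot'].round(2))"
```

```text
time: 1.45
ee_pos: [0.3785, -0.0935, 0.2048]
tcp_rot: [180.0, 0.0, 153.8]
wrist_force: [1.4, 0.8, 0.3]
opening: 0.0857
grasp_force: 0.0
[-13.9 -16.8  -9.8  96.9   0.   12.3] [ 0.3785 -0.0935  0.2048] [1.7998e+02 5.0000e-02 1.5380e+02]
```

```bash
python3 -m handwheel '[{"tx":-0.0286,"ty":-0.0357,"tz":0,"ax":0,"ay":0,"az":0,"jaw":1},{"tx":-0.0286,"ty":-0.0357,"tz":0,"ax":0,"ay":0,"az":0,"jaw":1},{"tx":-0.0286,"ty":-0.0357,"tz":0,"ax":0,"ay":0,"az":0,"jaw":1},{"tx":-0.0286,"ty":-0.0357,"tz":0,"ax":0,"ay":0,"az":0,"jaw":1},{"tx":0,"ty":0,"tz":0,"ax":0,"ay":0,"az":-6,"jaw":1},{"tx":0,"ty":0,"tz":0,"ax":0,"ay":0,"az":-6,"jaw":1},{"tx":0,"ty":0,"tz":0,"ax":0,"ay":0,"az":0,"jaw":1},{"tx":0,"ty":0,"tz":0,"ax":0,"ay":0,"az":0,"jaw":1},{"tx":0,"ty":0,"tz":0,"ax":0,"ay":0,"az":0,"jaw":1},{"tx":0,"ty":0,"tz":0,"ax":0,"ay":0,"az":0,"jaw":1}]'
python3 - <<'E'
from h import *
c=grab('wrist'); np.save('w2.npy',c,allow_pickle=True); cv2.imwrite('pics/w2.png',c['color'][:,:,::-1])
hsv=cv2.cvtColor(c['color'],cv2.COLOR_RGB2HSV); m=cv2.inRange(hsv,(50,120,130),(70,255,255)); k,l,s,ce=cv2.connectedComponentsWithStats(m)
print(s[1:],ce[1:])
i=1+s[1:,4].argmax(); cn=cv2.findContours((l==i).astype(np.uint8),cv2.RETR_EXTERNAL,2)[0][0]; print(cv2.minAreaRect(cn),cv2.boxPoints(cv2.minAreaRect(cn)))
P=np.array([onz(c,u,v,.069) for u,v in cv2.boxPoints(cv2.minAreaRect(cn))]);print(P.round(4),P.mean(0))
E
```

```text
time: 2.7
ee_pos: [0.4182, -0.2699, 0.2047]
tcp_rot: [-180.0, 0.0, 165.8]
wrist_force: [0.1, 0.3, 0.2]
opening: 0.0858
grasp_force: 0.0
[[ 232  149   38   48 1082]
 [ 265  155    1    1    1]
 [ 249  156    1    1    1]
 [ 253  156    2    2    3]
 [ 258  156    2    2    3]
 [ 261  156    2    1    2]
 [ 263  167    1    3    3]] [[249.76247689 175.98798521]
 [265.         155.        ]
 [249.         156.        ]
 [253.66666667 156.66666667]
 [258.33333333 156.66666667]
 [261.5        156.        ]
 [263.         168.        ]]
((251.2210235595703, 172.1988983154297), (45.93642044067383, 36.89630126953125), 86.98721313476562) [[231.59119 150.23206]
 [268.4365  148.29282]
 [270.85086 194.16574]
 [234.00555 196.10498]]
[[ 0.3868 -0.2847  0.069 ]
 [ 0.3937 -0.2494  0.069 ]
 [ 0.4397 -0.2578  0.069 ]
 [ 0.4326 -0.2947  0.069 ]] [ 0.41320098 -0.2716593   0.069     ]
```

View pics/w2.png

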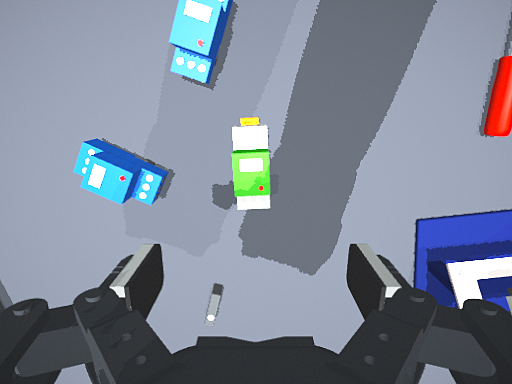

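The wrist view shows the green front at (251,175), the orange tab at (249,121) on the robot side and the lip end pointing outward (image down). I'll descend with partly closed jaws, then grip.

```bash
python3 -m handwheel '[{"tx":0,"ty":0,"tz":0,"ax":0,"ay":0,"az":-2.7,"jaw":0.45},{"tx":0.0018,"ty":-0.0025,"tz":0,"ax":0,"ay":0,"az":0,"jaw":0.45},{"tx":0,"ty":0,"tz":0.036,"ax":0,"ay":0,"az":0,"jaw":0.45},{"tx":0,"ty":0,"tz":0.036,"ax":0,"ay":0,"az":0,"jaw":0.45},{"tx":0,"ty":0,"tz":0.036,"ax":0,"ay":0,"az":0,"jaw":0.45},{"tx":0,"ty":0,"tz":0.036,"ax":0,"ay":0,"az":0,"jaw":0.45},{"tx":0,"ty":0,"tz":0.0347,"ax":0,"ay":0,"az":0,"jaw":0.45},{"tx":0,"ty":0,"tz":0,"ax":0,"ay":0,"az":0,"jaw":0.45},{"tx":0,"ty":0,"tz":0,"ax":0,"ay":0,"az":0,"jaw":-0.5},{"tx":0,"ty":0,"tz":0,"ax":0,"ay":0,"az":0,"jaw":-1}]' 80
python3 - <<'E'
from h import *
c=grab('wrist'); np.save('w3.npy',c,allow_pickle=True); cv2.imwrite('pics/w3.png',c['color'][:,:,::-1])
o=telemetry.get_obs(); print(o['opening'],o['grasp_force'],o['wrist_force'])
E
```

```text
time: 4.0
ee_pos: [0.417, -0.2728, 0.0283]
tcp_rot: [-179.9, 0.2, 168.5]
wrist_force: [-0.9, -0.5, 2.6]
opening: 0.0341
grasp_force: 79.7
0.03386226712322907 80.45264840126038 [-1.96877823 -0.81001858  6.56877589]
```

View pics/w3.png

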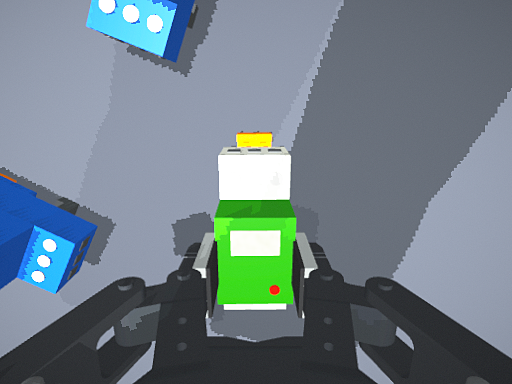

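The module is held squarely: tab at (255,140), green face at (255,260). I'll lift it, carry it high and turn so the wrist camera can see the rail.

```bash
python3 -m handwheel '[{"tx":0,"ty":0,"tz":-0.054,"ax":0,"ay":0,"az":0,"jaw":-1},{"tx":0,"ty":0,"tz":-0.054,"ax":0,"ay":0,"az":0,"jaw":-1},{"tx":0,"ty":0,"tz":-0.054,"ax":0,"ay":0,"az":0,"jaw":-1},{"tx":0,"ty":0,"tz":-0.054,"ax":0,"ay":0,"az":0,"jaw":-1},{"tx":0,"ty":0,"tz":-0.054,"ax":0,"ay":0,"az":0,"jaw":-1},{"tx":-0.0352,"ty":0.0506,"tz":0,"ax":0,"ay":0,"az":0,"jaw":-1},{"tx":-0.0352,"ty":0.0506,"tz":0,"ax":0,"ay":0,"az":0,"jaw":-1},{"tx":-0.0352,"ty":0.0506,"tz":0,"ax":0,"ay":0,"az":0,"jaw":-1},{"tx":-0.0352,"ty":0.0506,"tz":0,"ax":0,"ay":0,"az":0,"jaw":-1},{"tx":-0.0352,"ty":0.0506,"tz":0,"ax":0,"ay":0,"az":0,"jaw":-1}]' 80
python3 -m handwheel '[{"tx":0,"ty":0,"tz":0,"ax":0,"ay":0,"az":9.6,"jaw":-1},{"tx":0,"ty":0,"tz":0,"ax":0,"ay":0,"az":9.6,"jaw":-1},{"tx":0,"ty":0,"tz":0,"ax":0,"ay":0,"az":9.6,"jaw":-1},{"tx":0,"ty":0,"tz":0,"ax":0,"ay":0,"az":9.6,"jaw":-1},{"tx":0,"ty":0,"tz":0,"ax":0,"ay":0,"az":9.6,"jaw":-1},{"tx":0,"ty":0,"tz":0,"ax":0,"ay":0,"az":9.6,"jaw":-1},{"tx":0,"ty":0,"tz":0,"ax":0,"ay":0,"az":9.6,"jaw":-1},{"tx":0,"ty":0,"tz":0,"ax":0,"ay":0,"az":9.6,"jaw":-1},{"tx":0,"ty":0,"tz":0,"ax":0,"ay":0,"az":9.6,"jaw":-1},{"tx":0,"ty":0,"tz":0,"ax":0,"ay":0,"az":0,"jaw":-1}]' 80
python3 - <<'E'
from h import *
grab('wrist'); c=grab('wrist'); np.save('w4.npy',c,allow_pickle=True); o=telemetry.get_obs(); print(o['q'].round(1),o['qd'].round(2),o['ee_pos'],o['tcp_rot'])
im=c['color'][:,:,::-1]; cv2.imwrite('pics/w4.png',cv2.resize(im,(800,600),interpolation=cv2.INTER_CUBIC))
w=np.load('w3.npy',allow_pickle=True).item(); E=np.linalg.inv(w['extrinsics']@np.linalg.inv(w['mount']))
for u,v,z in ((255,217,.069),(255,303,.069),(216,217,.069),(295,217,.069),(254,153,.042),(219,153,.042),(290,153,.042)): print((E@np.r_[onz(w,u,v,z),1])[:3].round(4))
E
```

```text
time: 5.3
ee_pos: [0.64, -0.0575, 0.2971]
tcp_rot: [180.0, 0.1, 168.5]
wrist_force: [0.5, -0.5, -0.9]
opening: 0.034
grasp_force: 80.7
time: 6.55
ee_pos: [0.6388, -0.0591, 0.2967]
tcp_rot: [179.9, -0.0, 82.2]
wrist_force: [0.2, 0.6, -1.8]
opening: 0.0339
grasp_force: 80.8
[ -5.3  22.9  42.2 109.2  -0.   92.4] [-0.02  0.02 -0.17 -0.05 -0.01  0.29] [ 0.63877551 -0.05910429  0.29643073] [ 1.79967839e+02 -1.19751692e-03  8.23439530e+01]
[ 0.024   0.0007 -0.0408]
[-0.0199  0.0007 -0.0406]
[ 0.024  -0.0164 -0.0407]
[ 0.024   0.0182 -0.0408]
[ 0.0478  0.0001 -0.0138]
[ 0.0478 -0.0173 -0.0138]
[ 0.0479  0.0181 -0.0138]
```

View pics/w4.png

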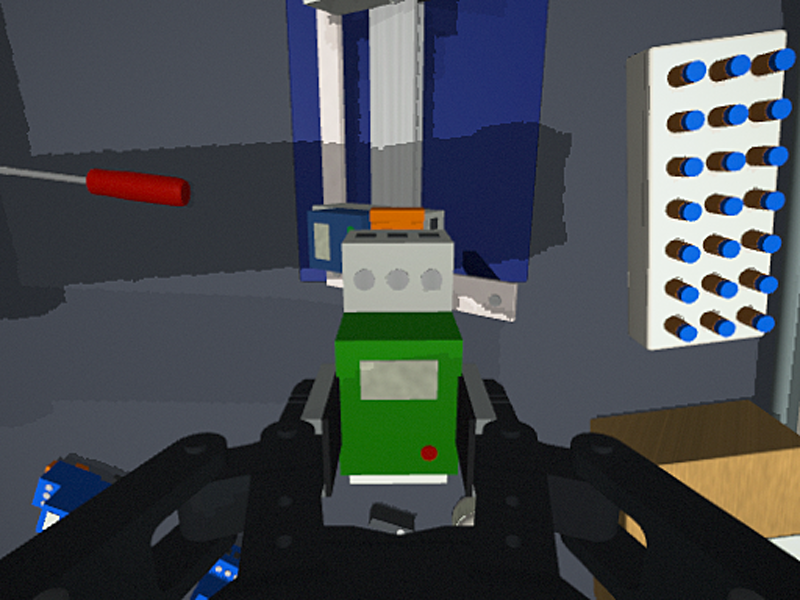

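The wrist view shows the rail's free stretch as a pale strip at columns 370–421 (800-px scale), upper edge to the right, above the far end of the nearer fitted module at (330,240). The module in hand is unchanged. I'll read the edge profiles.

```bash
python3 - <<'E'
from h import *
c=np.load('w4.npy',allow_pickle=True).item(); g=c['color'].astype(int).sum(2)//3
for r in (20,60,100,120): print(r,g[r-1:r+2,228:284].mean(0).astype(int).tolist())
s=255
im=c['color'][0:140,190:300,::-1]; cv2.imwrite('pics/w4c.png',cv2.resize(np.ascontiguousarray(im),(0,0),fx=4.2,fy=4.2,interpolation=cv2.INTER_NEAREST))
E
```

```text
20 [36, 35, 37, 34, 35, 37, 32, 18, 128, 183, 190, 183, 180, 180, 187, 183, 186, 188, 186, 182, 182, 180, 182, 183, 186, 191, 184, 178, 178, 184, 187, 185, 184, 182, 181, 181, 188, 144, 126, 133, 154, 158, 170, 69, 26, 33, 35, 36, 34, 36, 35, 37, 36, 36, 36, 36]
60 [41, 37, 66, 72, 71, 72, 69, 62, 83, 181, 196, 190, 186, 183, 188, 186, 185, 191, 195, 191, 189, 185, 184, 185, 190, 193, 187, 182, 184, 191, 191, 188, 188, 190, 189, 191, 171, 145, 123, 109, 156, 172, 91, 33, 39, 42, 43, 40, 39, 65, 70, 65, 68, 66, 67, 66]
100 [39, 41, 42, 41, 40, 43, 41, 39, 30, 96, 122, 124, 121, 120, 120, 118, 117, 122, 124, 124, 122, 119, 116, 118, 122, 123, 120, 118, 121, 123, 122, 120, 121, 123, 121, 122, 107, 103, 114, 117, 119, 106, 51, 35, 42, 42, 42, 42, 43, 42, 42, 43, 42, 41, 41, 42]
120 [40, 42, 40, 41, 42, 41, 41, 38, 33, 74, 119, 125, 122, 121, 120, 119, 118, 121, 124, 123, 122, 120, 117, 118, 122, 121, 120, 118, 120, 123, 121, 120, 121, 122, 122, 119, 107, 103, 111, 115, 121, 88, 45, 38, 42, 42, 42, 41, 40, 43, 43, 41, 43, 41, 42, 44]
```

View pics/w4c.png

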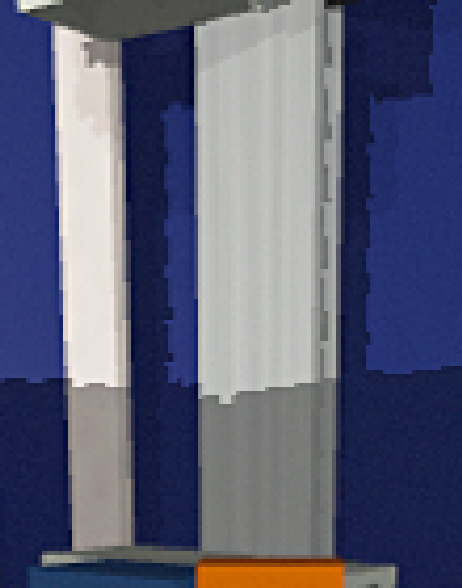

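```bash
python3 - <<'E'
from h import *
c=np.load('w4.npy',allow_pickle=True).item(); g=c['color'].astype(float).sum(2)/3
def cross(r,lo,hi,th,up):
    p=g[r-1:r+2,lo:hi].mean(0)
    for i in range(len(p)-1):
        if up and p[i]<th<=p[i+1] or (not up and p[i]>th>=p[i+1]): return lo+i+(th-p[i])/(p[i+1]-p[i])
rows=[20,30,40,50,60,70,80]; rows2=[100,110,120]
L=[];U=[];B=[]
for r in rows+rows2:
    t=100 if r<90 else 75; f=165 if r<90 else 113
    l=cross(r,230,245,t,True); u=cross(r,260,268,f,False); b=cross(r,267,275,t*.9,False); print(r,l,u,b)
    L.append(onz(c,l,r,.1147));U.append(onz(c,u,r,.1353));B.append(onz(c,b,r,.1353-.003*.809))
for n,X in (('L',L),('U',U),('B',B)):
    X=np.array(X); k=np.polyfit(X[:,1],X[:,0],1); print(n,k,'yaw',-np.degrees(np.arctan(k[0])),'x at y=.05',np.polyval(k,.05),X[[0,-1],:2].round(4).tolist())
E
```

```text
20 235.7408536585366 264.53435114503816 270.79912184412734
30 235.81441441441441 264.427652733119 270.62879788639367
40 235.84405458089668 264.4664536741214 270.6325706594886
50 235.94252873563218 264.3471698113208 270.3567921440262
60 236.17004504504504 264.25531914893617 270.0345489443378
70 236.23367346938775 264.31330472103 270.04536862003783
80 236.3476430976431 263.9201388888889 269.8698224852071
100 236.66834170854273 263.6666666666667 269.7150101419878
110 236.76796714579055 263.65413533834584 269.4889162561576
120 237.01707317073172 263.55263157894734 269.49111675126903
L [0.13505321 0.62543224] yaw -7.691441613252012 x at y=.05 0.6321849045330775 [[0.6381, 0.0934], [0.6249, -0.0048]]
U [0.13645406 0.65431459] yaw -7.7702522091621224 x at y=.05 0.6611372910793308 [[0.6658, 0.085], [0.6533, -0.0074]]
B [0.13453952 0.66048853] yaw -7.662535049185459 x at y=.05 0.6672155071780275 [[0.6719, 0.0847], [0.6595, -0.0083]]
```

```bash
python3 - <<'E'
from h import *
c=np.load('w4.npy',allow_pickle=True).item(); yd=np.array([.134,.991,0])
q=[onz(c,250,132.9,.125),onz(c,251,4.3,.125)]
for p in q: print(p.round(4),(p-[.6466,.0493,.125])@yd)
E
```

```text
[ 0.6374 -0.0195  0.125 ] -0.06944361809994398
[0.6551 0.1027 0.125 ] 0.05406843442266795
```

Rail solved: origin (0.6456, 0.0417, 0.125), yaw −7.7°. The edges are 28.7 mm apart level (28.3 expected), and the neighbours 123.5 mm apart (124 expected). Now I'll turn back to hooking attitude.

```bash
python3 -m handwheel '[{"tx":0,"ty":0,"tz":0,"ax":0,"ay":0,"az":-10,"jaw":-1},{"tx":0,"ty":0,"tz":0,"ax":0,"ay":0,"az":-10,"jaw":-1},{"tx":0,"ty":0,"tz":0,"ax":0,"ay":0,"az":-10,"jaw":-1},{"tx":0,"ty":0,"tz":0,"ax":0,"ay":0,"az":-10,"jaw":-1},{"tx":0,"ty":0,"tz":0,"ax":0,"ay":0,"az":-10,"jaw":-1},{"tx":0,"ty":0,"tz":0,"ax":0,"ay":0,"az":-10,"jaw":-1},{"tx":0,"ty":0,"tz":0,"ax":0,"ay":0,"az":-10,"jaw":-1},{"tx":0,"ty":0,"tz":0,"ax":0,"ay":0,"az":-10,"jaw":-1},{"tx":0,"ty":0,"tz":0,"ax":0,"ay":0,"az":-10,"jaw":-1},{"tx":0,"ty":0,"tz":0,"ax":0,"ay":-8,"az":0,"jaw":-1}]' 80
cat > plan.py <<'E'
from h import *
O=np.array([.6456,.0417,.125])
RR=R.from_euler('z',-7.7,degrees=True)*R.from_euler('y',-36,degrees=True)   # rail axes
OFF=np.array([.0023,.0007,.0283-.011])   # seat point (x=0,h=11) in tool
F=R.from_matrix(np.diag([-1.,1,-1]))
def cur():
    o=telemetry.get_obs(); return np.array(o['ee_pos']),R.from_euler('xyz',o['tcp_rot'],degrees=True),o
def state():
    p,Rt,o=cur(); s=RR.inv().apply(p+Rt.apply(OFF)-O)*1e3; m=RR.inv()*Rt*F.inv()
    print('seat in rail mm',s.round(2),'turn',m.as_rotvec(degrees=True).round(2),'F rail',RR.inv().apply(o['wrist_force']).round(1),'t',round(o['time'],2),'q',o['q'].round(0))
def to(th,px,pz,py=0):
    p,Rt,o=cur(); Rg=RR*R.from_euler('y',th,degrees=True)*F; pg=O+RR.apply(np.array([px,py,pz])/1e3)-Rg.apply(OFF)
    print(th,px,pz,'shift',(Rt.inv().apply(pg-p)*1e3).round(2),'then turn',(Rt.inv()*Rg).as_rotvec(degrees=True).round(2))
E
python3 -c "
from plan import *
state(); to(20,12,50); to(20,12,3); to(20,3,3)"
```

```text
time: 7.9
ee_pos: [0.6421, -0.0595, 0.2908]
tcp_rot: [-179.9, 7.1, 172.5]
wrist_force: [0.4, -0.5, -1.1]
opening: 0.0341
grasp_force: 80.7
seat in rail mm [  95.22 -100.05  114.16] turn [-0.   28.93  0.17] F rail [-0.3 -0.4 -1.2] t 7.9 q [-5. 14. 29. 99. -0.  2.]
20 12 50 shift [ 44.24 100.23  96.18] then turn [-0.03 -8.93  0.17]
20 12 3 shift [ 21.51 100.19 137.32] then turn [-0.03 -8.93  0.17]
20 3 3 shift [ 29.38 100.22 141.67] then turn [-0.03 -8.93  0.17]
```

```bash
python3 -m handwheel '[{"tx":0.022,"ty":0.05,"tz":0,"ax":0,"ay":0,"az":0,"jaw":-1},{"tx":0.022,"ty":0.05,"tz":0,"ax":0,"ay":0,"az":0,"jaw":-1},{"tx":0,"ty":0,"tz":0,"ax":0,"ay":0,"az":0,"jaw":-1},{"tx":0,"ty":0,"tz":0.048,"ax":0,"ay":0,"az":0,"jaw":-1},{"tx":0,"ty":0,"tz":0.048,"ax":0,"ay":0,"az":0,"jaw":-1},{"tx":0,"ty":0,"tz":0,"ax":0,"ay":-4,"az":0,"jaw":-1},{"tx":0,"ty":0,"tz":0,"ax":0,"ay":-4,"az":0,"jaw":-1},{"tx":0,"ty":0,"tz":0,"ax":0,"ay":0,"az":0,"jaw":-1},{"tx":0,"ty":0,"tz":0,"ax":0,"ay":0,"az":0,"jaw":-1},{"tx":0,"ty":0,"tz":0,"ax":0,"ay":0,"az":0,"jaw":-1}]' 80
python3 - <<'E'
from plan import *
state(); to(20,12,50); to(20,12,3); to(20,3,3)
a,b=grab('scene'),grab('side')
O2=O
print(proj(a,O),proj(b,O))
def crop(c,w,h):
    u,v=proj(c,O+[0,0,.03]); u,v=int(u)-w//2,int(v)-h//2
    return cv2.resize(np.ascontiguousarray(c['color'][v:v+h,u:u+w,::-1]),(400,400),interpolation=cv2.INTER_CUBIC)
cv2.imwrite('pics/hov.png',np.hstack([crop(a,110,110),crop(b,110,110)]))
E
```

```text
time: 9.15
ee_pos: [0.6221, 0.044, 0.1954]
tcp_rot: [-180.0, 15.3, 172.1]
wrist_force: [-0.2, 0.5, -1.2]
opening: 0.0338
grasp_force: 80.9
seat in rail mm [14.07 -0.17 55.44] turn [-0.08 20.67 -0.14] F rail [-0.9  0.5 -0.8] t 9.15 q [ 6. -1.  1. 77. -4. 13.]
20 12 50 shift [0.22 0.17 5.79] then turn [-0.05 -0.67 -0.15]
20 12 3 shift [-16.37   0.25  49.77] then turn [-0.05 -0.67 -0.15]
20 3 3 shift [-7.95  0.24 52.94] then turn [-0.05 -0.67 -0.15]
(np.float64(301.11487166829266), np.float64(214.4036504971326)) (np.float64(300.8045980107697), np.float64(168.4072327667198))
```

View pics/hov.png

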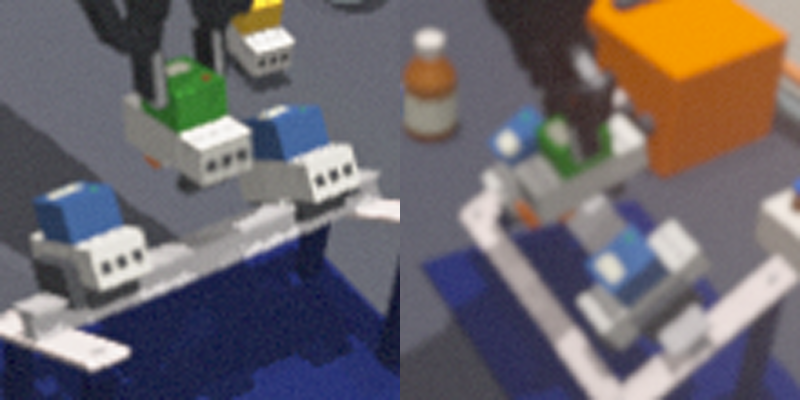

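The module (tile (190,125) left, (580,150) right) hovers over the middle of the free stretch, hook end up-slope. Lower it past the upper edge.

```bash
python3 -m handwheel '[{"tx":-0.0027,"ty":0,"tz":0.0083,"ax":0,"ay":0,"az":0,"jaw":-1},{"tx":-0.0027,"ty":0,"tz":0.0083,"ax":0,"ay":0,"az":0,"jaw":-1},{"tx":-0.0027,"ty":0,"tz":0.0083,"ax":0,"ay":0,"az":0,"jaw":-1},{"tx":-0.0027,"ty":0,"tz":0.0083,"ax":0,"ay":0,"az":0,"jaw":-1},{"tx":-0.0027,"ty":0,"tz":0.0083,"ax":0,"ay":0,"az":0,"jaw":-1},{"tx":-0.0027,"ty":0,"tz":0.0083,"ax":0,"ay":0,"az":0,"jaw":-1},{"tx":0,"ty":0,"tz":0,"ax":0,"ay":0,"az":0,"jaw":-1},{"tx":0,"ty":0,"tz":0,"ax":0,"ay":0,"az":0,"jaw":-1},{"tx":0,"ty":0,"tz":0,"ax":0,"ay":0,"az":0,"jaw":-1},{"tx":0,"ty":0,"tz":0,"ax":0,"ay":0,"az":0,"jaw":-1}]' 80
python3 -c "
from plan import *
state(); to(20,12,3); to(20,3,3);to(20,0,3)"
```

```text
time: 10.5
ee_pos: [0.6503, 0.0403, 0.1517]
tcp_rot: [-180.0, 15.4, 172.1]
wrist_force: [-0.2, 0.1, -1.5]
opening: 0.034
grasp_force: 80.9
seat in rail mm [11.38 -0.08  3.41] turn [-0.08 20.61 -0.15] F rail [-1.   0.1 -1.1] t 10.5 q [ 5.  2. -1. 72. -3. 13.]
20 12 3 shift [-0.54  0.07  0.15] then turn [-0.05 -0.61 -0.16]
20 3 3 shift [7.89 0.05 3.31] then turn [-0.05 -0.61 -0.16]
20 0 3 shift [10.69  0.04  4.37] then turn [-0.05 -0.61 -0.16]
```

```bash
python3 -m handwheel '[{"tx":0.0016,"ty":0,"tz":0.0007,"ax":0,"ay":0,"az":0,"jaw":-1},{"tx":0.0016,"ty":0,"tz":0.0007,"ax":0,"ay":0,"az":0,"jaw":-1},{"tx":0.0016,"ty":0,"tz":0.0007,"ax":0,"ay":0,"az":0,"jaw":-1},{"tx":0.0016,"ty":0,"tz":0.0006,"ax":0,"ay":0,"az":0,"jaw":-1},{"tx":0.0016,"ty":0,"tz":0.0006,"ax":0,"ay":0,"az":0,"jaw":-1},{"tx":0,"ty":0,"tz":0,"ax":0,"ay":0,"az":0,"jaw":-1},{"tx":0,"ty":0,"tz":0,"ax":0,"ay":0,"az":0,"jaw":-1},{"tx":0,"ty":0,"tz":0,"ax":0,"ay":0,"az":0,"jaw":-1},{"tx":0,"ty":0,"tz":0,"ax":0,"ay":0,"az":0,"jaw":-1},{"tx":0,"ty":0,"tz":0,"ax":0,"ay":0,"az":0,"jaw":-1}]' 80
python3 - <<'E'
from plan import *
state(); to(20,3,3);to(20,0,3)
a,b=grab('scene'),grab('side')
def crop(c,w,h):
    u,v=proj(c,O+[0,0,.02]); u,v=int(u)-w//2,int(v)-h//2
    return cv2.resize(np.ascontiguousarray(c['color'][v:v+h,u:u+w,::-1]),(400,400),interpolation=cv2.INTER_CUBIC)
cv2.imwrite('pics/hook.png',np.hstack([crop(a,70,70),crop(b,70,70)]))
E
```

```text
time: 11.75
ee_pos: [0.6434, 0.0412, 0.1463]
tcp_rot: [-180.0, 15.4, 172.1]
wrist_force: [-0.0, -0.4, -1.6]
opening: 0.0342
grasp_force: 80.9
seat in rail mm [ 2.57 -0.08  3.05] turn [-0.08 20.63 -0.15] F rail [-0.9 -0.4 -1.3] t 11.75 q [ 5.  1. -2. 72. -3. 13.]
20 3 3 shift [-0.23  0.07 -0.13] then turn [-0.05 -0.63 -0.16]
20 0 3 shift [2.58 0.06 0.92] then turn [-0.05 -0.63 -0.16]
```

```bash
python3 -m handwheel '[{"tx":0.0005,"ty":0,"tz":0.0002,"ax":0,"ay":0,"az":0,"jaw":-1},{"tx":0.0005,"ty":0,"tz":0.0002,"ax":0,"ay":0,"az":0,"jaw":-1},{"tx":0.0005,"ty":0,"tz":0.0002,"ax":0,"ay":0,"az":0,"jaw":-1},{"tx":0.0005,"ty":0,"tz":0.0002,"ax":0,"ay":0,"az":0,"jaw":-1},{"tx":0,"ty":0,"tz":0,"ax":0,"ay":0,"az":0,"jaw":-1},{"tx":0,"ty":0,"tz":0,"ax":0,"ay":0,"az":0,"jaw":-1},{"tx":0,"ty":0,"tz":0,"ax":0,"ay":0,"az":0,"jaw":-1},{"tx":0,"ty":0,"tz":0,"ax":0,"ay":0,"az":0,"jaw":-1},{"tx":0,"ty":0,"tz":0,"ax":0,"ay":0,"az":0,"jaw":-1},{"tx":0,"ty":0,"tz":0,"ax":0,"ay":0,"az":0,"jaw":-1}]' 80
python3 -c "
from plan import *
state(); to(20,0,3)"
```

```text
time: 13.1
ee_pos: [0.642, 0.0414, 0.1454]
tcp_rot: [180.0, 15.4, 172.1]
wrist_force: [4.8, -0.8, 3.8]
opening: 0.034
grasp_force: 81.2
seat in rail mm [ 0.85 -0.07  3.18] turn [-0.07 20.59 -0.16] F rail [ 6.2 -0.2  0.3] t 13.1 q [ 5.  1. -3. 72. -3. 13.]
20 0 3 shift [0.91 0.06 0.45] then turn [-0.04 -0.59 -0.17]
```

The hook wall touched the upper edge at px 0.85 mm with 7 N, where the geometry predicted it (1.1 mm), so it is hooked. Now tilt the foot down.

```bash
cat >> plan.py <<'E'
def tom(th,px,pz,n):
    p,Rt,o=cur(); Rg=RR*R.from_euler('y',th,degrees=True)*F; pg=O+RR.apply(np.array([px,0,pz])/1e3)-Rg.apply(OFF)
    rv=(Rt.inv()*Rg).as_rotvec(); Rm=Rt*R.from_rotvec(rv/2)
    print(th,px,pz,'per row of',n,'shift mm',(Rm.inv().apply(pg-p)*1e3/n).round(3),'turn',(np.degrees(rv)/n).round(3))
E
python3 -c "
from plan import *
tom(12,1.0,1.8,8); tom(10,1.0,1.5,8);tom(0,0,0,8)"
```

```text
12 1.0 1.8 per row of 8 shift mm [0.257 0.008 0.118] turn [-0.007 -1.073 -0.021]
10 1.0 1.5 per row of 8 shift mm [0.325 0.008 0.145] turn [-0.007 -1.323 -0.021]
0 0 0 per row of 8 shift mm [0.806 0.007 0.308] turn [-0.009 -2.573 -0.02 ]
```

```bash
python3 -m handwheel '[{"tx":0.0003,"ty":0,"tz":0.00015,"ax":0,"ay":-1.3,"az":0,"jaw":-1},{"tx":0.0003,"ty":0,"tz":0.00015,"ax":0,"ay":-1.3,"az":0,"jaw":-1},{"tx":0.0003,"ty":0,"tz":0.00015,"ax":0,"ay":-1.3,"az":0,"jaw":-1},{"tx":0.0003,"ty":0,"tz":0.00015,"ax":0,"ay":-1.3,"az":0,"jaw":-1},{"tx":0.0003,"ty":0,"tz":0.00015,"ax":0,"ay":-1.3,"az":0,"jaw":-1},{"tx":0.0003,"ty":0,"tz":0.00015,"ax":0,"ay":-1.3,"az":0,"jaw":-1},{"tx":0.0003,"ty":0,"tz":0.00015,"ax":0,"ay":-1.3,"az":0,"jaw":-1},{"tx":0.0003,"ty":0,"tz":0.00015,"ax":0,"ay":-1.3,"az":0,"jaw":-1},{"tx":0,"ty":0,"tz":0,"ax":0,"ay":0,"az":0,"jaw":-1},{"tx":0,"ty":0,"tz":0,"ax":0,"ay":0,"az":0,"jaw":-1}]' 100
python3 -c "
from plan import *
state(); tom(0,0.3,0,10); tom(5,.6,.7,5)"
```

```text
time: 14.35
ee_pos: [0.6393, 0.0418, 0.1423]
tcp_rot: [-180.0, 25.7, 172.1]
wrist_force: [-0.9, 1.2, -2.1]
opening: 0.0333
grasp_force: 103.9
seat in rail mm [-0.24 -0.11  1.04] turn [-0.09 10.33 -0.13] F rail [-2.1  1.1 -1.1] t 14.35 q [  7. -10. -16.  59.  -6.  13.]
0 0.3 0 per row of 10 shift mm [0.248 0.009 0.058] turn [-0.009 -1.033 -0.013]
5 0.6 0.7 per row of 5 shift mm [0.146 0.018 0.003] turn [-0.018 -1.066 -0.027]
```

```bash
python3 -m handwheel '[{"tx":0.0002,"ty":0,"tz":0,"ax":0,"ay":-1.05,"az":0,"jaw":-1},{"tx":0.0002,"ty":0,"tz":0,"ax":0,"ay":-1.05,"az":0,"jaw":-1},{"tx":0.0002,"ty":0,"tz":0,"ax":0,"ay":-1.05,"az":0,"jaw":-1},{"tx":0.0002,"ty":0,"tz":0,"ax":0,"ay":-1.05,"az":0,"jaw":-1},{"tx":0.0002,"ty":0,"tz":0,"ax":0,"ay":-1.05,"az":0,"jaw":-1},{"tx":0.0002,"ty":0,"tz":0,"ax":0,"ay":-1.05,"az":0,"jaw":-1},{"tx":0,"ty":0,"tz":0,"ax":0,"ay":0,"az":0,"jaw":-1},{"tx":0,"ty":0,"tz":0,"ax":0,"ay":0,"az":0,"jaw":-1},{"tx":0,"ty":0,"tz":0,"ax":0,"ay":0,"az":0,"jaw":-1},{"tx":0,"ty":0,"tz":0,"ax":0,"ay":0,"az":0,"jaw":-1}]' 100
python3 -c "
from plan import *
state(); tom(0,0,0,5); tom(-1,0,-.5,5);o=telemetry.get_obs();print(o['torque'].round(2))"
```

```text
time: 15.6
ee_pos: [0.6384, 0.0418, 0.1418]
tcp_rot: [-180.0, 32.0, 172.1]
wrist_force: [-4.5, 1.2, -6.3]
opening: 0.0334
grasp_force: 104.0
seat in rail mm [ 0.64 -0.2   0.69] turn [-0.11  4.01 -0.13] F rail [-7.4  0.5 -2.3] t 15.6 q [  8. -16. -24.  51.  -8.  13.]
0 0 0 per row of 5 shift mm [0.366 0.034 0.111] turn [-0.023 -0.802 -0.026]
-1 0 -0.5 per row of 5 shift mm [0.425 0.034 0.202] turn [-0.023 -1.002 -0.026]
[ 0.39  2.36 -0.03]
```

```bash
python3 -m handwheel '[{"tx":0.0005,"ty":0,"tz":0.0002,"ax":0,"ay":-0.8,"az":0,"jaw":-1},{"tx":0.0005,"ty":0,"tz":0.0002,"ax":0,"ay":-0.8,"az":0,"jaw":-1},{"tx":0.0004,"ty":0,"tz":0.0002,"ax":0,"ay":-0.8,"az":0,"jaw":-1},{"tx":0.0004,"ty":0,"tz":0.0002,"ax":0,"ay":-0.8,"az":0,"jaw":-1},{"tx":0.0004,"ty":0,"tz":0.0001,"ax":0,"ay":-0.8,"az":0,"jaw":-1},{"tx":0,"ty":0,"tz":0,"ax":0,"ay":0,"az":0,"jaw":-1},{"tx":0,"ty":0,"tz":0,"ax":0,"ay":0,"az":0,"jaw":-1},{"tx":0,"ty":0,"tz":0,"ax":0,"ay":0,"az":0,"jaw":-1},{"tx":0,"ty":0,"tz":0,"ax":0,"ay":0,"az":0,"jaw":-1},{"tx":0,"ty":0,"tz":0,"ax":0,"ay":0,"az":0,"jaw":-1}]' 110
python3 -c "
from plan import *
state(); tom(0,0,0,5); tom(-2,0,-1,5);o=telemetry.get_obs();print(o['torque'].round(2))"
```

```text
time: 16.85
ee_pos: [0.6381, 0.0419, 0.1411]
tcp_rot: [180.0, 36.1, 172.1]
wrist_force: [5.9, -0.1, -8.2]
opening: 0.0329
grasp_force: 111.7
seat in rail mm [ 1.23 -0.08  0.11] turn [-0.1  -0.15 -0.16] F rail [ -0.    0.7 -10.1] t 16.85 q [  8. -19. -28.  46.  -9.  13.]
0 0 0 per row of 5 shift mm [0.236 0.01  0.023] turn [-0.02   0.03  -0.031]
-2 0 -1 per row of 5 shift mm [0.361 0.01  0.203] turn [-0.021 -0.37  -0.031]
[0.14 0.46 0.08]
```

```bash
python3 -m handwheel '[{"tx":0,"ty":0,"tz":0.0005,"ax":0,"ay":-0.3,"az":0,"jaw":-1},{"tx":0,"ty":0,"tz":0.0005,"ax":0,"ay":-0.3,"az":0,"jaw":-1},{"tx":0,"ty":0,"tz":0.0005,"ax":0,"ay":-0.3,"az":0,"jaw":-1},{"tx":0,"ty":0,"tz":0.0005,"ax":0,"ay":-0.3,"az":0,"jaw":-1},{"tx":0,"ty":0,"tz":0,"ax":0,"ay":0,"az":0,"jaw":-1},{"tx":0,"ty":0,"tz":0,"ax":0,"ay":0,"az":0,"jaw":-1},{"tx":0,"ty":0,"tz":0,"ax":0,"ay":0,"az":0,"jaw":-1},{"tx":0,"ty":0,"tz":0,"ax":0,"ay":0,"az":0,"jaw":-1},{"tx":0,"ty":0,"tz":0,"ax":0,"ay":0,"az":0,"jaw":-1},{"tx":0,"ty":0,"tz":0,"ax":0,"ay":0,"az":0,"jaw":-1}]' 110
python3 - <<'E'
from plan import *
state();o=telemetry.get_obs();print(o['torque'].round(2))
c=grab('wrist'); np.save('w5.npy',c,allow_pickle=True)
hsv=cv2.cvtColor(c['color'],cv2.COLOR_RGB2HSV)
p,Rt,_=cur()
for n,lo,hi in (('green',(50,120,40),(70,255,255)),('orange',(8,150,90),(25,255,255))):
  for tag in ('w3','w4','w5'):
    d=np.load(tag+'.npy',allow_pickle=True).item(); h2=cv2.cvtColor(d['color'],cv2.COLOR_RGB2HSV); m=cv2.inRange(h2,lo,hi); k,l,s,ce=cv2.connectedComponentsWithStats(m); print(n,tag,[(s[i].tolist(),ce[i].round(1).tolist()) for i in range(1,k) if s[i,4]>60 and 180<ce[i][0]<330])
E
```

```text
time: 18.1
ee_pos: [0.6391, 0.0419, 0.1406]
tcp_rot: [180.0, 37.4, 172.1]
wrist_force: [-6.9, 0.0, 6.7]
opening: 0.0327
grasp_force: 114.2
seat in rail mm [ 2.01  0.02 -0.92] turn [-0.08 -1.4  -0.15] F rail [-1.6 -0.9  9.5] t 18.1 q [  9. -20. -30.  44. -10.  13.]
[ 0.03  1.12 -0.08]
green w3 [([214, 200, 82, 105, 6583], [254.3, 252.1])]
green w4 [([214, 200, 82, 104, 6564], [254.3, 251.9])]
green w5 [([215, 199, 81, 105, 6489], [254.7, 251.2])]
orange w3 []
orange w4 [([237, 133, 35, 14, 481], [253.8, 139.5])]
orange w5 [([237, 132, 35, 14, 477], [254.0, 138.4])]
```

Pressing gives +9.5 N outward, and before that the module was pulled inward by 10 N, so it is held by the lip and the latch. The orange tab shows at its closed position. I'll relax the load, release and back off.

```bash
python3 -m handwheel '[{"tx":0,"ty":0,"tz":-0.0003,"ax":0,"ay":0.3,"az":0,"jaw":-1},{"tx":0,"ty":0,"tz":-0.0003,"ax":0,"ay":0.3,"az":0,"jaw":-1},{"tx":0,"ty":0,"tz":0,"ax":0,"ay":0,"az":0,"jaw":-1},{"tx":0,"ty":0,"tz":0,"ax":0,"ay":0,"az":0,"jaw":-0.1},{"tx":0,"ty":0,"tz":0,"ax":0,"ay":0,"az":0,"jaw":0},{"tx":0,"ty":0,"tz":0,"ax":0,"ay":0,"az":0,"jaw":0.1},{"tx":0,"ty":0,"tz":0,"ax":0,"ay":0,"az":0,"jaw":0.2},{"tx":0,"ty":0,"tz":0,"ax":0,"ay":0,"az":0,"jaw":0.25},{"tx":0,"ty":0,"tz":0,"ax":0,"ay":0,"az":0,"jaw":0.25},{"tx":0,"ty":0,"tz":0,"ax":0,"ay":0,"az":0,"jaw":0.25}]' 20
python3 -c "
from plan import *
state()"
```

```text
time: 19.4
ee_pos: [0.6384, 0.0419, 0.1394]
tcp_rot: [-180.0, 36.7, 172.1]
wrist_force: [-0.2, -0.5, -0.3]
opening: 0.0534
grasp_force: 0.0
seat in rail mm [ 0.57 -0.08 -1.43] turn [-0.1  -0.67 -0.14] F rail [-0.3 -0.6 -0.2] t 19.4 q [  8. -20. -29.  45. -10.  13.]
```

```bash
python3 -m handwheel '[{"tx":0,"ty":0,"tz":-0.01,"ax":0,"ay":0,"az":0,"jaw":0.25},{"tx":0,"ty":0,"tz":-0.02,"ax":0,"ay":0,"az":0,"jaw":0.25},{"tx":0,"ty":0,"tz":-0.02,"ax":0,"ay":0,"az":0,"jaw":0.25},{"tx":0,"ty":0,"tz":-0.03,"ax":0,"ay":0,"az":0,"jaw":0.25},{"tx":0,"ty":0,"tz":-0.03,"ax":0,"ay":0,"az":0,"jaw":0.25},{"tx":0,"ty":0,"tz":-0.03,"ax":0,"ay":0,"az":0,"jaw":0.25},{"tx":0,"ty":0,"tz":-0.03,"ax":0,"ay":0,"az":0,"jaw":0.25},{"tx":0,"ty":0,"tz":0,"ax":0,"ay":0,"az":0,"jaw":0.25},{"tx":0,"ty":0,"tz":0,"ax":0,"ay":0,"az":0,"jaw":0.25},{"tx":0,"ty":0,"tz":0,"ax":0,"ay":0,"az":0,"jaw":0.25}]'
python3 - <<'E'
from plan import *
state()
a,b,w=grab('scene'),grab('side'),grab('wrist')
def crop(c,w,h):
    u,v=proj(c,O+[0,0,.02]); u,v=int(u)-w//2,int(v)-h//2
    return cv2.resize(np.ascontiguousarray(c['color'][v:v+h,u:u+w,::-1]),(400,300),interpolation=cv2.INTER_CUBIC)
W=crop(w,240,180)
cv2.imwrite('pics/end.png',np.vstack([np.hstack([crop(a,100,75),crop(b,100,75)]),np.hstack([W,cv2.resize(w['color'][:,:,::-1],(400,300))])]))
E
```

```text
time: 20.65
ee_pos: [0.5377, 0.0556, 0.2742]
tcp_rot: [-179.9, 36.6, 172.2]
wrist_force: [-0.0, 0.7, 0.2]
opening: 0.0534
grasp_force: 0.0
seat in rail mm [-2.4200e+00  2.0000e-02  1.6729e+02] turn [-0.14 -0.56 -0.12] F rail [0.  0.7 0.2] t 20.65 q [ 13. -32. -22.  65. -12.  17.]
```

View pics/end.png

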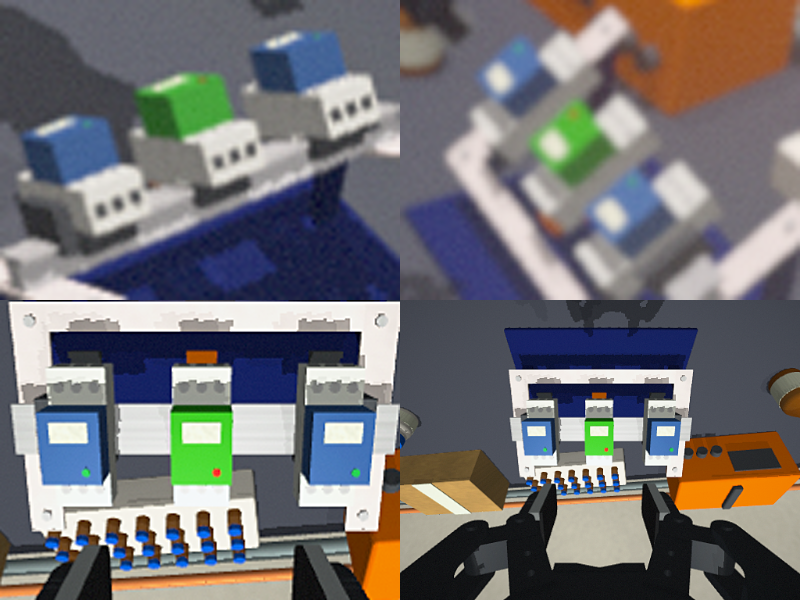

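```bash
python3 - <<'E'
from plan import *
c=grab('wrist'); hsv=cv2.cvtColor(c['color'],cv2.COLOR_RGB2HSV)
n=RR.apply([0,0,1]); 
def rail(u,v,z):
    p,d=ray(c,u,v); q=p+d*(((O+n*z-p)@n)/(d@n)); return (RR.inv().apply(q-O)*1e3).round(1)
for nm,lo,hi in (('green',(50,150,120),(70,255,255)),('blue',(100,100,60),(116,255,200)),('orange',(5,150,90),(25,255,255))):
    k,l,s,ce=cv2.connectedComponentsWithStats(cv2.inRange(hsv,lo,hi))
    for i in range(1,k):
        x,y,w,h,A=s[i].tolist()
        if A>40 and 100<ce[i][1]<300: print(nm,(x,y,w,h,A),'top edge',rail(x+w/2,y,.058),'bottom',rail(x+w/2,y+h,.058))
E
```

```text
green (236, 155, 38, 44, 1213) top edge [-21.8   0.4  58. ] bottom [22.4  0.3 58. ]
blue (338, 109, 11, 17, 87) top edge [-64.4  81.6  58. ] bottom [-49.1  82.9  58. ]
blue (198, 119, 47, 31, 909) top edge [-55.5 -30.6  58. ] bottom [-26.7 -31.5  58. ]
blue (265, 119, 54, 31, 1059) top edge [-55.4  34.6  58. ] bottom [-26.6  35.6  58. ]
blue (317, 151, 43, 48, 1413) top edge [-25.7  79.9  58. ] bottom [22.4 83.6 58. ]
blue (155, 152, 41, 47, 1300) top edge [-24.8 -75.5  58. ] bottom [ 22.3 -79.   58. ]
blue (0, 171, 7, 17, 78) top edge [  -6.6 -246.4   58. ] bottom [  10.8 -250.5   58. ]
orange (246, 118, 18, 8, 144) top edge [-56.3   0.4  58. ] bottom [-49.1   0.4  58. ]
orange (490, 118, 22, 32, 463) top edge [-56.8 229.8  58. ] bottom [-26.9 236.5  58. ]
orange (341, 168, 171, 101, 10619) top edge [ -9.1 166.9  58. ] bottom [101.6 184.6  58. ]
orange (201, 249, 109, 13, 663) top edge [77.4  0.8 58. ] bottom [92.7  0.8 58. ]
orange (132, 258, 28, 8, 154) top edge [  88.1 -115.3   58. ] bottom [  97.6 -116.3   58. ]
orange (0, 267, 27, 6, 129) top edge [  99.5 -260.6   58. ] bottom [ 106.9 -262.3   58. ]
```

The green front lies at x −21.8 to 22.4 mm on the 58 mm plane, at y 0.4 mm. That is flat, fully seated and level with its neighbours, so I'm handing in.

```bash
python3 -c "
from h import *
print(workorder.job_done())"
```

```text
the job is handed in; nothing more can be done
None
```

The green-front relay module is mounted on the free stretch of rail, hooked at the top first and then clipped at the foot; it sits flat and level with its neighbours, it has been released, and the job was handed in at about 21 s.

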